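Bring a bracket's dimple under the riveting press tip

TASK

Gently push the riveting press's open sliding table fully home, until it snaps into its detent, with the bracket still lying in its channel. Then slide the bracket along the channel, under the press, until the press's sprung tip drops into the dimple of the bracket's steel strap, and leave it there. Leave the other things on the bench where they are.

Things in the scene. Friction and masses are not known exactly. Their poses are not given: they have to be found in the camera images.
- press: Grey riveting press fixed to the bench. Origin on the bench surface (z = 0) straight below the tip; its x points away from the robot, its y (left) is the way the channel runs. Base 150 x 310 mm, 44 mm high, from y = -90 to +220 mm. A column, 70 x 50 mm and 265 mm high, stands at y = -120 mm. A lever with a ball on top of it is for looks only.
- tip_line (a point): The lowest point of the press's tip when it hangs free, 53 mm above the bench; axes as the press's. Above it an overarm, 46 mm wide in x, underside 135 mm above the bench, reaches from the column to y = +22 mm; under it hangs a collar of 30 mm diameter, down to 115 mm above the bench.
- tip (a joint): Lift (m) of the press's sprung tip, a vertical steel pin with a ball end of 14 mm diameter. 0: hanging free. About 0.0055: riding on top of the strap. About 0.0017: dropped into the dimple. Its spring presses down with 4 to 6 N.
- drawer_front (a point): Middle of the upper edge of the sliding table's upright front face (the face to push, towards the robot), 50 mm above the bench; 290 mm wide, reaching down to 12 mm above the bench. The table slides along the press's x; home against its stop, this point lies at x = -75 mm, y = +65 mm of the press.
- table_drawer: The sliding table: aluminium plate, 130 x 280 mm, its top 45 mm above the bench. Origin at bench height and, at home, at the press's origin; it starts 45 to 70 mm nearer the robot. From 18 to 8 mm before home a sprung detent resists with about 10 N; past it, it pulls the table home. On top a channel runs along y through x = 0, between two guides 52 mm apart and 8 mm high.
- work: The bracket: black plastic plate 50 x 160 x 8 mm lying loose in the channel. Origin under the plate, mid-width, 45 mm from its inner end; its y runs along the plate, from -45 mm (inner end) to +115 mm. On it a steel strap 24 mm wide, its top 14 mm above the plate's underside, with a ramp at the inner end and a round dimple (hole) of 12 mm diameter at x = 0.
- work_dimple_middle (a point): Point on top of the strap (14 mm above the bracket's underside, at x = 0, y = 0 of the bracket) about which the dimple's place varies: the strap is screwed fast at a different place on each bracket, so the dimple lies up to 10 mm to either side of this point along the bracket's y. Its real place is not reported; it must be seen or felt.
- work_lug (a point): Middle of the top of the bracket's upright grip lug, 30 mm wide in x, 12 mm thick in y, 40 mm tall over the plate; it stands at y = +100 mm of the bracket, its top 48 mm above the bracket's underside. Axes as the bracket's.
- drive_wheel: spare drive wheel lying flat, black rubber, 70 mm across, 37 mm high; origin under its centre
- motor: small motor standing on a 40 mm square foot, 44 mm high; origin under its centre
- battery: black battery pack, 70 x 45 x 40 mm; origin under its centre
- screw_jar: small clear jar of 44 mm diameter, 50 mm high; origin under its centre
- screwdriver: screwdriver lying on the bench, 150 mm long; origin under its middle
- spare_bracket: a second bracket like the work but without a strap, lying on the bench behind the press; leave it

How it is judged:
On the way, in this order (a step that is already met when the one before it is completed fails the run):
1. the sliding table is home in its detent, with the bracket in its channel (x of table_drawer in the frame of press above -0.003 m and x of work in the frame of press between -0.006 and 0.006 m), for 0.2 s.
2. the tip has dropped into the dimple (value of joint tip between 0.0006 and 0.0035 m and y of work in the frame of press between -0.018 and 0.018 m), for 0.2 s.
At the end, for the whole second after the job is handed in: The sliding table is home (within 3 mm); the bracket lies flat and still in its channel (within 6 mm of the tip's line in x, tilted less than 0.05 rad), its origin within 18 mm of the tip along the channel, with the tip dropped into the dimple (tip lift between 0.6 and 3.5 mm) (all of step 1 and all of step 2 and angle between work's own z axis and vertical below 0.05 rad and linear speed of work below 0.01 m/s); the robot touches nothing.
It fails at once if the sliding table is rammed (pushed with more than 45 N) (contact force between the fingers and table_drawer above 45 N).
It fails at once if another thing on the bench is moved by more than 30 mm (distance of any of drive_wheel, motor, battery, screw_jar, screwdriver, spare_bracket from where it was at the start of the episode above 0.03 m).
It also fails if it takes over 61 s, if anything falls off the work surface, if the arm or the gripper's body presses on something with over 40 N, if the wrist force passes 120 N, or if a joint passes its speed limit or range.

ROBOT

A 7-joint arm with a two-finger parallel gripper is mounted at the origin on the work surface. World frame = base frame: x ahead of the robot, y to its left, z up, the work surface at z = 0. Lengths are in m, angles in rad, forces in N, time in s.
With the tool pointing down it reaches from about 0.425 to 0.975 m from the base axis. Payload 16.7 kg.
Tool frame: the origin (TCP) lies on the mounting face of the last link; the fingertips stand 173 mm ahead of it and the grasp point (between the pads) lies 155 mm ahead of it; z points along the fingers, y is the line along which they close (so a half turn about z gives the same grasp; the last joint's range is limited). The gripper opens to 85 mm and grips with 20 to 120 N. Pads are 22 mm wide; open, the fingers measure 114 mm over their backs; the gripper's body (76 mm by 85 mm) begins 54 mm behind the grasp point. The pads swing forward as they close: fully open they stand 13 mm farther back than shut.
Start: joints at [-1.381, 0.426, 0.074, 1.606, -0.034, 1.111, -0.067], TCP at [0.224, 0.637, 0.405] pointing down, gripper open.
Joint ranges: [-2.85, 2.85], [-0.5, 2.14], [-1.23, 1.37], [0.21, 2.46], [-1.02, 4.16], [0.16, 2.05], [-2.73, 2.73]. Speed limits (rad/s): [1.89, 1.89, 2.39, 2.39, 3.01, 3.01, 3.01].

INTERFACE

Orientations are given as a rotation vector (axis times angle).
In Python, from station import manip gives the robot as it stands. The module is installed in compiled form; this text tells all that it offers.
- The arm moves only by the shell command python3 -m jog 'ROWS' [FORCE]. ROWS is JSON, a list of rows, each an object of numbers: "gripper": the finger opening in m, from 0 to 0.0854; "dx", "dy", "dz": the shift along the tool's x, y, z in m; "rx", "ry", "rz": the turn, a rotation vector about the tool's x, y, z in degrees. A call has 1 to 8 rows; each row shifts and turns the commanded pose from where the row before left it, along the tool's axes as they then stand; what a row does not reach is not made up. A row lasts 1/8 s, in which the tool goes at most 62.5 mm and 10.7 degrees, less where a joint would pass 70% of its speed; a pose out of reach is approached as far as the arm can. A call is refused whole if a number of a shift passes 0.0625 or a number of a turn 10.7, either way. A call with a gripper value outside its range is refused whole. The fingers move at their own pace and stop on an object; FORCE is the grip in N (left out, the last holds). Time passes only in rows, so rows that do not move let the fingers close. It gives the time, the measured TCP pose, the force, the opening and the grip force at its end, in the units of the state.
- manip.observe(): the state, without advancing time (a new reading comes with each control period).
- manip.read_camera(name): name is "scene" or "top" or "wrist"; returns a dict with "img" (480x640x3 uint8, red, green, blue), "K" (3x3 intrinsics, pixels), "pose" (4x4, takes a point from camera to world coordinates); the wrist camera has in their place "hand_eye" (4x4, takes a point from camera to tool coordinates, whose origin is the TCP and whose axes are the flange's). Camera axes: x right, y down, z forward; pixel columns grow to the right and rows downward; lengths in m; the calibration is good to about 2 mm. A picture is of the moment at which its call begins: read the wrist's pose just before it. There is no depth.
- manip.sign_off(): hands the job in; it is judged then, once.
The state is a dict: "t": time; "joint_pos": joint angles; "dq": joint speeds; "joint_torque": joint torques, N m; "eef_pos": TCP position; "ee_rot": TCP orientation; "force": force on the tool from outside, world axes, zero at the start; "wrist_torque": the same for the moment, N m; "width": opening from 0.0 (shut) to 1.0 (fully open); "grasp_force": force on a finger pad.
Only numpy, scipy, OpenCV 4.12 (cv2) and the standard library are available. Lean on these libraries where they do the work, as an engineer would, in place of code of your own. Each camera call takes 0.05 s, during which the arm holds its last target. There are 200 camera calls.

## Working session

There is one attempt and no reset: what is moved stays moved. The work goes in short steps, Python scripts to look and compute and a shell command to move; the robot and the scene stay as the last step left them, time stands still between calls to the robot, and variables do not carry over. Pictures are saved under pics/ and viewed, at most 10 in all, crops included, and the job is handed in when it is done.

```bash
mkdir -p pics; python3 - <<'E'
from station import manip
import cv2,numpy as np,pickle
o=manip.observe();print(o)
d={}
for n in("scene","top"):
    c=manip.read_camera(n);d[n]=(c["K"],c["pose"]);cv2.imwrite(f"pics/{n}0.png",c["img"][:,:,::-1]);print(n,c["K"].tolist(),np.round(c["pose"],3).tolist())
pickle.dump(d,open("cal.pkl","wb"))
E
```

```text
{'t': 0.0, 'joint_pos': array([-1.38153003,  0.42675186,  0.07389144,  1.60662117, -0.03406919,
        1.1107865 , -0.06707957]), 'dq': array([ 0.00010224,  0.00061758,  0.00077415,  0.00159398,  0.00117881,
       -0.00086675, -0.00062633]), 'joint_torque': array([-1.03118440e-03, -9.49829435e+01,  3.76023531e+00, -4.63519442e+01,
        1.92325859e-02,  1.00600510e-02, -4.39297162e-05]), 'eef_pos': array([0.22429478, 0.6364487 , 0.40399217]), 'ee_rot': array([-5.29632633e-01, -3.09654579e+00,  2.04948774e-03]), 'force': array([ 0.39374343, -0.67573946, -0.56423034]), 'wrist_torque': array([-0.04189418,  0.04634941, -0.05076614]), 'grasp_force': 0.0, 'width': 1.000355107596019}
scene [[462.55795694189277, 0.0, 321.3921212675695], [0.0, 462.55795694189277, 253.2761379728271], [0.0, 0.0, 1.0]] [[0.43, 0.504, -0.749, 1.268], [0.903, -0.257, 0.345, -0.355], [-0.019, -0.824, -0.566, 0.609], [0.0, 0.0, 0.0, 1.0]]
top [[456.15204585633484, 0.0, 329.97638451344704], [0.0, 456.15204585633484, 240.5798681024248], [0.0, 0.0, 1.0]] [[-0.004, -0.984, 0.178, 0.445], [-1.0, 0.003, -0.007, -0.038], [0.006, -0.178, -0.984, 0.967], [0.0, 0.0, 0.0, 1.0]]
```

View pics/top0.png

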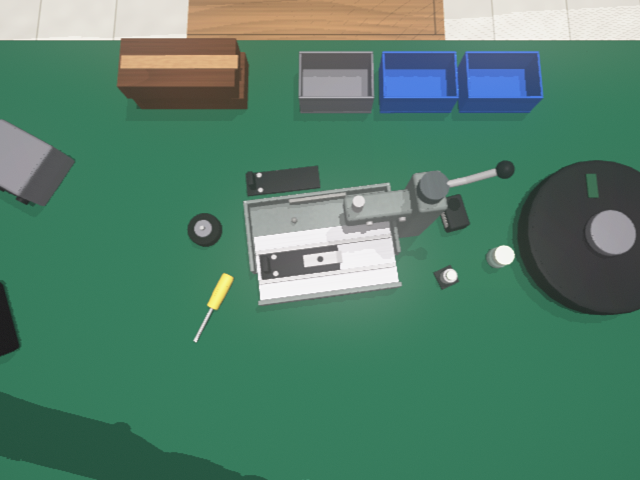

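View pics/scene0.png

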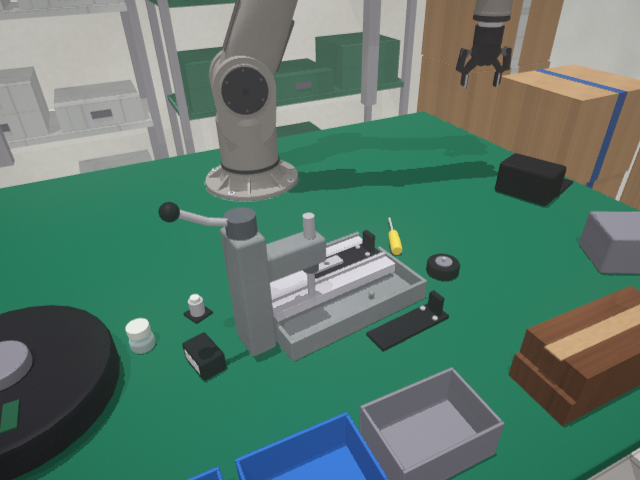

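The top view shows the press around (320,240), the table front edge from about (260,301) to (399,288), the lug at about (266,265) and the dimple at about (320,259). The scene view shows the same layout. I'll enlarge the top view next.

```bash
python3 - <<'E'
import cv2
i=cv2.imread("pics/top0.png")[170:315,230:430]
cv2.imwrite("pics/crop0.png",cv2.resize(i,None,fx=4,fy=4,interpolation=cv2.INTER_CUBIC))
E
```

```text
(no output)
```

View pics/crop0.png

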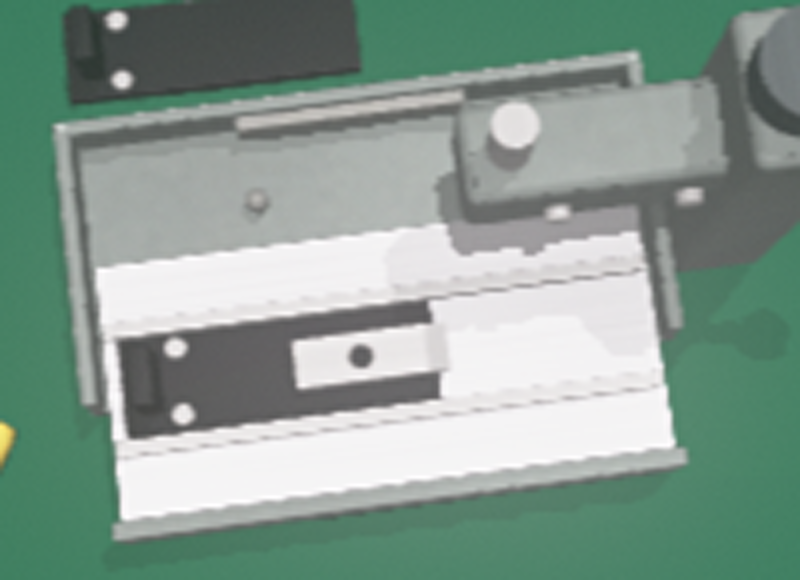

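The crop (4x, offset 230,170) shows: base back corners at (55,126) and (638,55), table front edge from (115,540) to (687,462), dimple at (361,356), bracket outer end corners at (118,342) and (130,438), inner end at (432,300) and (440,398), and the lug top at about (138,378).

```bash
cat > h.py <<'E'
import numpy as np,pickle
def ray(K,P,u,v,z):
    d=P[:3,:3]@np.linalg.inv(K)@np.array([u,v,1.]);c=P[:3,3];return c+d*(z-c[2])/d[2]
def crop(u,v,z,f=4,o=(230,170),n="top"):
    K,P=pickle.load(open("cal.pkl","rb"))[n]
    return ray(K,P,(u+.5)/f-.5+o[0],(v+.5)/f-.5+o[1],z)
E
python3 - <<'E'
from h import *
pts=dict(backL=(55,126,.044),backR=(638,55,.044),frL=(115,540,.05),frR=(687,462,.05),dim=(361,356,.059),oL1=(118,342,.053),oL2=(130,438,.053),iR1=(432,300,.053),iR2=(440,398,.053),lug=(138,378,.093),gL=(110,335,.053),guL=(120,455,.053),guR=(660,383,.053))
W={k:crop(*p) for k,p in pts.items()}
for k,p in W.items():print(k,p.round(4))
for a,b in(("backL","backR"),("frL","frR"),("guL","guR"),):
    d=W[b]-W[a];print(a,np.linalg.norm(d),np.degrees(np.arctan2(-d[0],d[1])) ,np.degrees(np.arctan2(d[0],-d[1])))
t=np.arctan2((W["backR"]-W["backL"])[0],-(W["backR"]-W["backL"])[1])
for t in (t,np.arctan2((W["frR"]-W["frL"])[0],-(W["frR"]-W["frL"])[1])):
  ex=np.array([np.cos(t),np.sin(t)]);ey=np.array([-np.sin(t),np.cos(t)])
  m=(W["backL"]+W["backR"])[:2]/2; O=m-.075*ex-.065*ey
  print("press",O,np.degrees(t))
  for k,p in W.items():
    q=p[:2]-O;print(k,(q@ex).round(4),(q@ey).round(4))
E
```

```text
backL [0.6964 0.1357 0.044 ]
backR [ 0.7343 -0.1697  0.044 ]
frL [0.482  0.0985 0.05  ]
frR [ 0.5197 -0.1876  0.05  ]
dim [ 0.5727 -0.0241  0.059 ]
oL1 [0.5811 0.0989 0.053 ]
oL2 [0.5325 0.0917 0.053 ]
iR1 [ 0.6022 -0.06    0.053 ]
iR2 [ 0.5521 -0.0637  0.053 ]
lug [0.5576 0.0829 0.093 ]
gL [0.5847 0.103  0.053 ]
guL [0.524  0.0965 0.053 ]
guR [ 0.5594 -0.1748  0.053 ]
backL 0.3077247802848705 -172.9316023219072 7.068397678092801
frL 0.28858852850197353 -172.4894157082661 7.510584291733899
guL 0.27361355718472913 -172.58130723706793 7.418692762932063
press [ 0.64890707 -0.09070174] 7.068397678092801
backL 0.075 0.2189
backR 0.075 -0.0889
frL -0.1423 0.2083
frR -0.1401 -0.0803
dim -0.0674 0.0755
oL1 -0.0439 0.1965
oL2 -0.0931 0.1954
iR1 -0.0426 0.0362
iR2 -0.0927 0.0387
lug -0.0693 0.1835
gL -0.0399 0.2001
guL -0.1009 0.2012
guR -0.0992 -0.0724
press [ 0.6494781  -0.09121223] 7.510584291733899
backL 0.0762 0.2189
backR 0.0738 -0.0889
frL -0.1412 0.2099
frR -0.1412 -0.0786
dim -0.0673 0.0766
oL1 -0.0429 0.1974
oL2 -0.092 0.1967
iR1 -0.0428 0.0371
iR2 -0.0929 0.04
lug -0.0683 0.1846
gL -0.0388 0.201
guL -0.0998 0.2025
guR -0.1003 -0.0711
```

```bash
cat >> h.py <<'E'
from scipy.spatial.transform import Rotation as Ro
T=np.radians(7.4);EX=np.array([np.cos(T),np.sin(T)]);EY=np.array([-np.sin(T),np.cos(T)]);O=np.array([.6491,-.0910])
def go(x,y,z):
    """target TCP in press x,y and world z, yaw: tool y along press y"""
    from station import manip
    o=manip.observe();R=Ro.from_rotvec(o["ee_rot"])
    Rt=Ro.from_matrix(np.c_[np.r_[-EX,0],np.r_[EY,0],[0,0,-1]])
    w=np.r_[O+x*EX+y*EY,z]-o["eef_pos"]
    q=o["eef_pos"][:2]-O
    print("t",o["t"],"press xy",(q@EX).round(4),(q@EY).round(4),"z",o["eef_pos"][2].round(4),"width",round(o["width"],3),"F",o["force"].round(1))
    print("shift tool(after turn)",Rt.inv().apply(w).round(4),"turn deg",np.degrees((R.inv()*Rt).as_rotvec()).round(2))
E
python3 -m jog '[{"gripper":0,"rz":-8.9},{"rz":-8.9},{"rz":-8.9}]'; python3 -c "
from h import go;go(-.185,.065,.203)"
```

```text
t 0.1 press xy -0.3276 0.7761 z 0.404 width 1.002 F [ 0.3 -0.1  0.1]
shift tool(after turn) [-0.1426 -0.7111  0.201 ] turn deg [-7.000e-02 -1.000e-02 -2.681e+01]invalid input at $[0]: expected keys gripper, dx, dy, dz, rx, ry, rz
```

```bash
python3 -m jog '[{"gripper":0,"dx":0,"dy":0,"dz":0,"rx":0,"ry":0,"rz":-8.9},{"gripper":0,"dx":0,"dy":0,"dz":0,"rx":0,"ry":0,"rz":-8.9},{"gripper":0,"dx":0,"dy":0,"dz":0,"rx":0,"ry":0,"rz":-8.9}]' 40; python3 -c "
from h import go;go(-.185,.065,.203)"
```

```text
t: 0.48
eef_pos: [0.2243, 0.6365, 0.4043]
ee_rot: [0.208, -3.134, 0.001]
force: [0.4, 0.4, 0.7]
width: 0.375
grasp_force: 0.0
t 0.475 press xy -0.3276 0.7762 z 0.4043 width 0.375 F [0.4 0.4 0.7]
shift tool(after turn) [-0.1426 -0.7112  0.2013] turn deg [-0.04 -0.02  0.18]
```

```bash
python3 -m jog '[{"gripper":0,"dx":-0.02,"dy":-0.05,"dz":0,"rx":0,"ry":0,"rz":0},{"gripper":0,"dx":-0.02,"dy":-0.055,"dz":0,"rx":0,"ry":0,"rz":0},{"gripper":0,"dx":-0.02,"dy":-0.055,"dz":0,"rx":0,"ry":0,"rz":0},{"gripper":0,"dx":-0.02,"dy":-0.055,"dz":0,"rx":0,"ry":0,"rz":0},{"gripper":0,"dx":-0.02,"dy":-0.055,"dz":0,"rx":0,"ry":0,"rz":0},{"gripper":0,"dx":-0.02,"dy":-0.055,"dz":0,"rx":0,"ry":0,"rz":0},{"gripper":0,"dx":-0.02,"dy":-0.055,"dz":0,"rx":0,"ry":0,"rz":0},{"gripper":0,"dx":0,"dy":-0.055,"dz":0,"rx":0,"ry":0,"rz":0}]'; python3 -c "
from h import go;go(-.185,.065,.203)"
```

```text
t: 1.48
eef_pos: [0.4193, 0.2209, 0.4046]
ee_rot: [-0.198, 3.135, -0.0]
force: [0.5, -0.5, 0.5]
width: 0.002
grasp_force: 0.0
t 1.475 press xy -0.1877 0.3389 z 0.4046 width 0.002 F [ 0.5 -0.5  0.5]
shift tool(after turn) [-0.0027 -0.2739  0.2016] turn deg [-0.01  0.01 -0.18]
```

```bash
python3 -m jog '[{"gripper":0,"dx":0,"dy":-0.05,"dz":0,"rx":0,"ry":0,"rz":0},{"gripper":0,"dx":0,"dy":-0.05,"dz":0,"rx":0,"ry":0,"rz":0},{"gripper":0,"dx":0,"dy":-0.05,"dz":0.03,"rx":0,"ry":0,"rz":0},{"gripper":0,"dx":0,"dy":-0.05,"dz":0.04,"rx":0,"ry":0,"rz":0},{"gripper":0,"dx":0,"dy":-0.05,"dz":0.04,"rx":0,"ry":0,"rz":0},{"gripper":0,"dx":0,"dy":-0.024,"dz":0.04,"rx":0,"ry":0,"rz":0},{"gripper":0,"dx":0,"dy":0,"dz":0.03,"rx":0,"ry":0,"rz":0},{"gripper":0,"dx":0,"dy":0,"dz":0.02,"rx":0,"ry":0,"rz":0}]'; python3 -c "
from h import go;go(-.161,.065,.203)"
```

```text
t: 2.48
eef_pos: [0.4524, -0.047, 0.2051]
ee_rot: [0.198, -3.133, 0.001]
force: [0.6, 0.6, -0.4]
width: 0.0
grasp_force: 0.0
t 2.475 press xy -0.1894 0.069 z 0.2051 width 0.0 F [ 0.6  0.6 -0.4]
shift tool(after turn) [-0.0284 -0.004   0.0021] turn deg [-0.02 -0.11 -0.17]
```

```bash
python3 -m jog '[{"gripper":0,"dx":-0.01,"dy":-0.004,"dz":0,"rx":0,"ry":0,"rz":0},{"gripper":0,"dx":-0.01,"dy":0,"dz":0,"rx":0,"ry":0,"rz":0},{"gripper":0,"dx":-0.005,"dy":0,"dz":0,"rx":0,"ry":0,"rz":0},{"gripper":0,"dx":-0.005,"dy":0,"dz":0,"rx":0,"ry":0,"rz":0},{"gripper":0,"dx":-0.005,"dy":0,"dz":0,"rx":0,"ry":0,"rz":0},{"gripper":0,"dx":-0.005,"dy":0,"dz":0,"rx":0,"ry":0,"rz":0},{"gripper":0,"dx":-0.005,"dy":0,"dz":0,"rx":0,"ry":0,"rz":0},{"gripper":0,"dx":-0.005,"dy":0,"dz":0,"rx":0,"ry":0,"rz":0}]'; python3 -c "
from h import go;go(-.09,.065,.203)"
python3 -m jog '[{"gripper":0,"dx":-0.005,"dy":0,"dz":0,"rx":0,"ry":0,"rz":0},{"gripper":0,"dx":-0.005,"dy":0,"dz":0,"rx":0,"ry":0,"rz":0},{"gripper":0,"dx":-0.005,"dy":0,"dz":0,"rx":0,"ry":0,"rz":0},{"gripper":0,"dx":-0.005,"dy":0,"dz":0,"rx":0,"ry":0,"rz":0}]'; python3 -c "
from h import go;go(-.09,.065,.203)"
```

```text
t: 3.48
eef_pos: [0.5031, -0.0441, 0.2066]
ee_rot: [0.2, -3.135, -0.0]
force: [-2.3, 0.7, 1.4]
width: 0.003
grasp_force: 1.2
t 3.475 press xy -0.1387 0.0653 z 0.2066 width 0.003 F [-2.3  0.7  1.4]
shift tool(after turn) [-0.0487 -0.0003  0.0036] turn deg [ 0.01 -0.02 -0.11]
t: 3.98
eef_pos: [0.523, -0.0415, 0.2066]
ee_rot: [0.2, -3.135, -0.0]
force: [-2.1, 1.1, 1.1]
width: 0.0
grasp_force: 1.2
t 3.975 press xy -0.1186 0.0653 z 0.2066 width 0.0 F [-2.1  1.1  1.1]
shift tool(after turn) [-0.0286 -0.0003  0.0036] turn deg [ 0.   -0.01 -0.11]
```

```bash
python3 -m jog '[{"gripper":0,"dx":-0.004,"dy":0,"dz":0,"rx":0,"ry":0,"rz":0},{"gripper":0,"dx":-0.004,"dy":0,"dz":0,"rx":0,"ry":0,"rz":0},{"gripper":0,"dx":-0.003,"dy":0,"dz":0,"rx":0,"ry":0,"rz":0},{"gripper":0,"dx":-0.002,"dy":0,"dz":0,"rx":0,"ry":0,"rz":0},{"gripper":0,"dx":-0.002,"dy":0,"dz":0,"rx":0,"ry":0,"rz":0},{"gripper":0,"dx":-0.002,"dy":0,"dz":0,"rx":0,"ry":0,"rz":0},{"gripper":0,"dx":-0.002,"dy":0,"dz":0,"rx":0,"ry":0,"rz":0}]'; python3 -m jog '[{"gripper":0,"dx":-0.002,"dy":0,"dz":0,"rx":0,"ry":0,"rz":0},{"gripper":0,"dx":-0.002,"dy":0,"dz":0,"rx":0,"ry":0,"rz":0}]'; python3 -c "
from h import go;go(-.086,.065,.203)"
```

```text
t: 4.85
eef_pos: [0.541, -0.0394, 0.2065]
ee_rot: [0.199, -3.133, -0.0]
force: [-7.6, 0.2, 3.9]
width: 0.002
grasp_force: 3.5
t: 5.1
eef_pos: [0.5453, -0.0388, 0.2065]
ee_rot: [0.199, -3.134, -0.0]
force: [-3.5, 1.7, -0.0]
width: -0.003
grasp_force: 1.8
t 5.1 press xy -0.0962 0.0651 z 0.2065 width -0.003 F [-3.5  1.7 -0. ]
shift tool(after turn) [-0.0102 -0.0001  0.0035] turn deg [ 0.01 -0.05 -0.12]
```

```bash
for k in 1; do python3 -m jog '[{"gripper":0,"dx":-0.002,"dy":0,"dz":0,"rx":0,"ry":0,"rz":0},{"gripper":0,"dx":-0.002,"dy":0,"dz":0,"rx":0,"ry":0,"rz":0}]'; python3 -m jog '[{"gripper":0,"dx":-0.0015,"dy":0,"dz":0,"rx":0,"ry":0,"rz":0},{"gripper":0,"dx":-0.001,"dy":0,"dz":0,"rx":0,"ry":0,"rz":0}]';done; python3 - <<'E'
from h import go;go(-.086,.065,.203)
from station import manip
import cv2
i=manip.read_camera("top")["img"][:,:,::-1]
cv2.imwrite("pics/crop1.png",cv2.resize(i[170:315,230:430],None,fx=4,fy=4,interpolation=cv2.INTER_CUBIC))
E
```

```text
t: 5.35
eef_pos: [0.55, -0.0383, 0.2068]
ee_rot: [-0.199, 3.134, -0.0]
force: [0.1, 0.2, -0.1]
width: 0.001
grasp_force: 0.0
t: 5.6
eef_pos: [0.5523, -0.038, 0.2068]
ee_rot: [-0.199, 3.135, -0.0]
force: [0.3, -0.5, 0.1]
width: -0.005
grasp_force: 0.0
t 5.6 press xy -0.0891 0.0651 z 0.2068 width -0.005 F [ 0.3 -0.5  0.1]
shift tool(after turn) [-0.0031 -0.0001  0.0038] turn deg [-0.01  0.03 -0.12]
```

View pics/crop1.png

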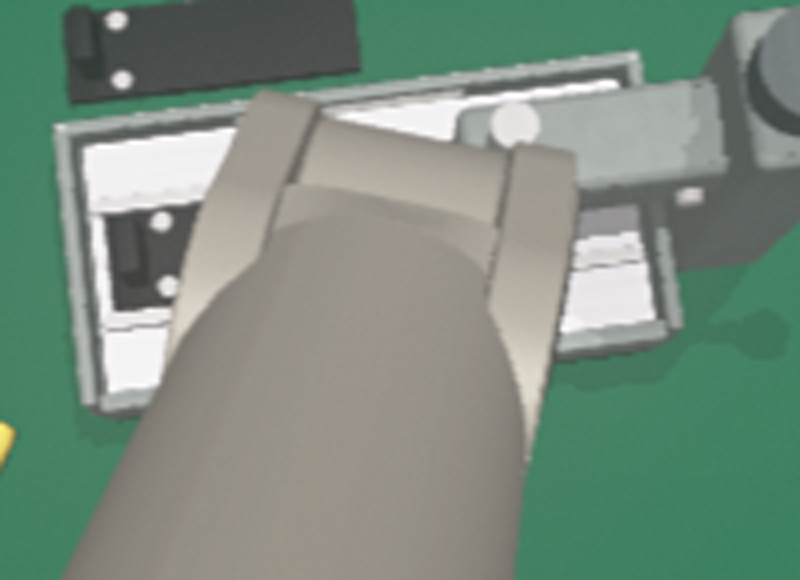

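The picture shows the table home (front edge from about (92,410) to (682,338)), with the force gone to zero. The bracket is still in its channel: lug top at about (125,245), outer end corners at (103,213) and (114,311).

```bash
python3 - <<'E'
from h import *
for n,p in dict(frL=(92,412,.05),frR=(682,338,.05),lug=(125,245,.093),o1=(103,213,.053),o2=(114,311,.053)).items():
    q=crop(*p)[:2]-O;print(n,(q@EX).round(4),(q@EY).round(4))
go(-.13,.185,.32)
E
```

```text
frL -0.0762 0.2142
frR -0.0782 -0.0868
lug -0.0025 0.1834
o1 0.0245 0.1976
o2 -0.0269 0.1974
t 5.65 press xy -0.0891 0.0651 z 0.2067 width -0.003 F [-1.2  0.2  0.4]
shift tool(after turn) [ 0.0409  0.1199 -0.1133] turn deg [-0.01  0.03 -0.11]
```

```bash
python3 -m jog '[{"gripper":0,"dx":-0.001,"dy":0,"dz":0,"rx":0,"ry":0,"rz":0},{"gripper":0,"dx":-0.001,"dy":0,"dz":0,"rx":0,"ry":0,"rz":0}]'; python3 -m jog '[{"gripper":0,"dx":-0.001,"dy":0,"dz":0,"rx":0,"ry":0,"rz":0}]';python3 -c "
from h import go;go(-.13,.185,.32)"
```

```text
t: 5.9
eef_pos: [0.554, -0.0377, 0.2066]
ee_rot: [0.2, -3.135, 0.0]
force: [-5.3, -0.4, 3.0]
width: -0.003
grasp_force: 2.7
t: 6.02
eef_pos: [0.5543, -0.0377, 0.2064]
ee_rot: [0.199, -3.133, -0.0]
force: [-9.7, -1.7, 6.4]
width: 0.003
grasp_force: 4.5
t 6.025 press xy -0.0871 0.0651 z 0.2064 width 0.003 F [-9.7 -1.7  6.4]
shift tool(after turn) [ 0.0429  0.1199 -0.1136] turn deg [ 0.02 -0.11 -0.12]
```

```bash
python3 -m jog '[{"gripper":0,"dx":0.02,"dy":0,"dz":0,"rx":0,"ry":0,"rz":0},{"gripper":0.05,"dx":0.02,"dy":0.01,"dz":-0.03,"rx":0,"ry":0,"rz":0},{"gripper":0.05,"dx":0,"dy":0.02,"dz":-0.05,"rx":0,"ry":0,"rz":0},{"gripper":0.05,"dx":0,"dy":0.045,"dz":-0.035,"rx":0,"ry":0,"rz":0},{"gripper":0.05,"dx":-0.02,"dy":0.045,"dz":0,"rx":0,"ry":0,"rz":0},{"gripper":0.05,"dx":-0.05,"dy":0,"dz":0,"rx":0,"ry":0,"rz":0},{"gripper":0.05,"dx":-0.05,"dy":0,"dz":0,"rx":0,"ry":0,"rz":0},{"gripper":0.05,"dx":0,"dy":0,"dz":0,"rx":0,"ry":0,"rz":0}]' 25;python3 - <<'E'
from h import go;go(-.002,.184,.237)
from station import manip
import cv2
i=manip.read_camera("wrist");print(i["K"].tolist(),i["hand_eye"].round(3).tolist());cv2.imwrite("pics/w1.png",i["img"][:,:,::-1])
E
```

```text
t: 7.02
eef_pos: [0.6215, 0.0923, 0.3211]
ee_rot: [-0.2, 3.134, -0.001]
force: [0.1, -0.9, 0.3]
width: 0.583
grasp_force: 0.0
t 7.025 press xy -0.0038 0.1853 z 0.3211 width 0.583 F [ 0.1 -0.9  0.3]
shift tool(after turn) [-0.0018 -0.0013  0.0841] turn deg [-0.05  0.05 -0.09]
[[404.3336852980272, 0.0, 319.5127483237918], [0.0, 404.3336852980272, 239.59147734450784], [0.0, 0.0, 1.0]] [[-0.001, -0.965, -0.261, 0.065], [1.0, -0.001, -0.0, -0.0], [0.0, -0.261, 0.965, 0.031], [0.0, 0.0, 0.0, 1.0]]
```

View pics/w1.png

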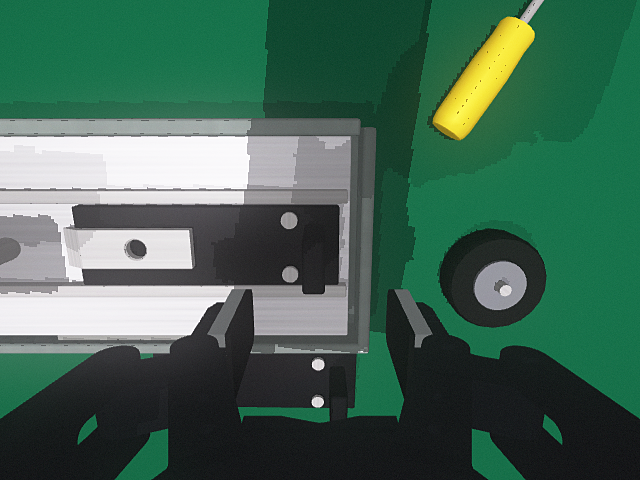

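The wrist picture shows the bracket in its channel between the open fingers: lug top at about (314,276), dimple at (136,250), plate outer end near column 339 and inner end near column 78 (row 245).

```bash
cat >> h.py <<'E'
def wrist(u,v,z):
    from station import manip
    import os
    o=manip.observe()
    if not os.path.exists("he.npy"): 
        c=manip.read_camera("wrist");np.save("he.npy",c["hand_eye"]);np.save("wk.npy",c["K"])
    P=np.eye(4);P[:3,:3]=Ro.from_rotvec(o["ee_rot"]).as_matrix();P[:3,3]=o["eef_pos"]
    q=ray(np.load("wk.npy"),P@np.load("he.npy"),u,v,z)[:2]-O
    return (q@EX).round(4),(q@EY).round(4)
E
python3 - <<'E'
from h import *
for p in((136,250,.059),(314,276,.093),(302,276,.093),(326,276,.093),(339,245,.053),(78,245,.053),(314,294,.093)):print(p,wrist(*p))
E
```

```text
(136, 250, 0.059) (np.float64(-0.0024), np.float64(0.0751))
(314, 276, 0.093) (np.float64(0.0008), np.float64(0.1814))
(302, 276, 0.093) (np.float64(0.0008), np.float64(0.1752))
(326, 276, 0.093) (np.float64(0.0009), np.float64(0.1876))
(339, 245, 0.053) (np.float64(-0.0044), np.float64(0.1961))
(78, 245, 0.053) (np.float64(-0.005), np.float64(0.0371))
(314, 294, 0.093) (np.float64(0.0108), np.float64(0.1813))
```

```bash
python3 -m jog '[{"gripper":0.05,"dx":-0.002,"dy":-0.0035,"dz":0.02,"rx":0,"ry":0,"rz":0},{"gripper":0.05,"dx":0,"dy":0,"dz":0.025,"rx":0,"ry":0,"rz":0},{"gripper":0.05,"dx":0,"dy":0,"dz":0.022,"rx":0,"ry":0,"rz":0},{"gripper":0.05,"dx":0,"dy":0,"dz":0.015,"rx":0,"ry":0,"rz":0},{"gripper":0.03,"dx":0,"dy":0,"dz":0,"rx":0,"ry":0,"rz":0},{"gripper":0.022,"dx":0,"dy":0,"dz":0,"rx":0,"ry":0,"rz":0}]' 20;python3 -m jog '[{"gripper":0,"dx":0,"dy":0,"dz":0,"rx":0,"ry":0,"rz":0},{"gripper":0,"dx":0,"dy":0,"dz":0,"rx":0,"ry":0,"rz":0},{"gripper":0,"dx":0,"dy":0,"dz":0,"rx":0,"ry":0,"rz":0}]' 20;python3 - <<'E'
from h import go;go(-.002,.106,.237)
from station import manip
print(manip.observe()["grasp_force"])
E
```

```text
t: 7.88
eef_pos: [0.6217, 0.0883, 0.2402]
ee_rot: [-0.199, 3.135, 0.0]
force: [0.6, 0.3, 0.4]
width: 0.258
grasp_force: 0.0
t: 8.25
eef_pos: [0.6218, 0.0884, 0.2405]
ee_rot: [-0.2, 3.134, 0.0]
force: [-1.3, 0.3, 6.9]
width: 0.134
grasp_force: 24.9
t 8.25 press xy -0.0039 0.1814 z 0.2405 width 0.134 F [-1.3  0.3  6.9]
shift tool(after turn) [-0.0019 -0.0754  0.0035] turn deg [ 0.01  0.07 -0.12]
24.87482249736786
```

```bash
python3 -m jog '[{"gripper":0,"dx":0,"dy":-0.006,"dz":0,"rx":0,"ry":0,"rz":0},{"gripper":0,"dx":0,"dy":-0.006,"dz":0,"rx":0,"ry":0,"rz":0},{"gripper":0,"dx":0,"dy":-0.006,"dz":0,"rx":0,"ry":0,"rz":0},{"gripper":0,"dx":0,"dy":-0.006,"dz":0,"rx":0,"ry":0,"rz":0}]'; python3 -m jog '[{"gripper":0,"dx":0,"dy":-0.006,"dz":0,"rx":0,"ry":0,"rz":0},{"gripper":0,"dx":0,"dy":-0.006,"dz":0,"rx":0,"ry":0,"rz":0},{"gripper":0,"dx":0,"dy":-0.006,"dz":0,"rx":0,"ry":0,"rz":0}]'; python3 -m jog '[{"gripper":0,"dx":0,"dy":-0.006,"dz":0,"rx":0,"ry":0,"rz":0},{"gripper":0,"dx":0,"dy":-0.006,"dz":0,"rx":0,"ry":0,"rz":0},{"gripper":0,"dx":0,"dy":-0.006,"dz":0,"rx":0,"ry":0,"rz":0}]';python3 -c "
from h import go;go(-.004,.106,.2405)"
```

```text
t: 8.75
eef_pos: [0.625, 0.0654, 0.2405]
ee_rot: [-0.201, 3.134, 0.002]
force: [-0.3, 4.4, 5.8]
width: 0.132
grasp_force: 24.7
t: 9.12
eef_pos: [0.6271, 0.0497, 0.2405]
ee_rot: [-0.204, 3.134, 0.006]
force: [-2.9, 17.0, 8.0]
width: 0.132
grasp_force: 25.1
t: 9.5
eef_pos: [0.6295, 0.0313, 0.2405]
ee_rot: [-0.203, 3.134, 0.005]
force: [-2.9, 13.4, 7.8]
width: 0.136
grasp_force: 25.0
t 9.5 press xy -0.0037 0.1238 z 0.2405 width 0.136 F [-2.9 13.4  7.8]
shift tool(after turn) [ 0.0003 -0.0178 -0.    ] turn deg [0.17 0.08 0.02]
```

```bash
python3 -m jog '[{"gripper":0,"dx":0,"dy":-0.003,"dz":0,"rx":0,"ry":0,"rz":0},{"gripper":0,"dx":0,"dy":-0.003,"dz":0,"rx":0,"ry":0,"rz":0},{"gripper":0,"dx":0,"dy":-0.002,"dz":0,"rx":0,"ry":0,"rz":0}]'|grep -E 'pos|^force'; for i in 1; do python3 -m jog '[{"gripper":0,"dx":0,"dy":-0.0015,"dz":0,"rx":0,"ry":0,"rz":0}]'|grep -E 'pos|^force';python3 -m jog '[{"gripper":0,"dx":0,"dy":-0.0015,"dz":0,"rx":0,"ry":0,"rz":0}]'|grep -E 'pos|^force';python3 -m jog '[{"gripper":0,"dx":0,"dy":-0.0015,"dz":0,"rx":0,"ry":0,"rz":0}]'|grep -E 'pos|^force';done;python3 -c "
from h import go;go(-.004,.106,.2405)"
```

```text
eef_pos: [0.6305, 0.0233, 0.2405]
force: [-2.7, 12.6, 8.7]
eef_pos: [0.6307, 0.0218, 0.2405]
force: [-3.2, 12.4, 7.9]
eef_pos: [0.6309, 0.0204, 0.2405]
force: [-1.8, 12.4, 7.4]
eef_pos: [0.6311, 0.0189, 0.2405]
force: [-3.0, 12.8, 7.3]
t 10.25 press xy -0.0037 0.1113 z 0.2405 width 0.139 F [-3.  12.8  7.3]
shift tool(after turn) [ 0.0003 -0.0053  0.    ] turn deg [0.16 0.08 0.01]
```

```bash
python3 -m jog '[{"gripper":0,"dx":0,"dy":-0.001,"dz":0,"rx":0,"ry":0,"rz":0}]'|grep -E 'pos|^force'; python3 -m jog '[{"gripper":0,"dx":0,"dy":-0.001,"dz":0,"rx":0,"ry":0,"rz":0}]'|grep -E 'pos|^force';python3 -m jog '[{"gripper":0,"dx":0,"dy":-0.001,"dz":0,"rx":0,"ry":0,"rz":0}]'|grep -E 'pos|^force';python3 -c "
from h import go;go(-.004,.106,.2405)"
```

```text
eef_pos: [0.6312, 0.0176, 0.2405]
force: [-2.2, 11.0, 7.4]
eef_pos: [0.6314, 0.0165, 0.2405]
force: [-2.0, 10.2, 8.0]
eef_pos: [0.6315, 0.0153, 0.2405]
force: [-1.9, 8.5, 7.8]
t 10.625 press xy -0.0038 0.1077 z 0.2405 width 0.136 F [-1.9  8.5  7.8]
shift tool(after turn) [ 0.0002 -0.0017  0.    ] turn deg [ 0.12  0.08 -0.02]
```

```bash
python3 -m jog '[{"gripper":0,"dx":0,"dy":-0.001,"dz":0,"rx":0,"ry":0,"rz":0}]'|grep -E 'pos|^force';python3 -c "
from h import go;go(-.004,.106,.2405)"
```

```text
eef_pos: [0.6316, 0.0141, 0.2405]
force: [-2.7, 7.8, 7.8]
t 10.75 press xy -0.0038 0.1064 z 0.2405 width 0.135 F [-2.7  7.8  7.8]
shift tool(after turn) [ 0.0002 -0.0004  0.    ] turn deg [ 0.1   0.09 -0.03]
```

```bash
python3 -m jog '[{"gripper":0,"dx":0,"dy":-0.001,"dz":0,"rx":0,"ry":0,"rz":0}]'|grep -E 'pos|^force';python3 -m jog '[{"gripper":0,"dx":0,"dy":-0.001,"dz":0,"rx":0,"ry":0,"rz":0}]'|grep -E 'pos|^force';python3 - <<'E'
from h import go;go(-.004,.106,.2405)
from station import manip
import cv2
i=manip.read_camera("wrist")["img"][:,:,::-1]
j=manip.read_camera("scene")["img"][:,:,::-1]
a=cv2.resize(i[180:320,0:300],(600,280));b=cv2.resize(j[200:330,240:430],(600,300+10))[:300]
cv2.imwrite("pics/w2.png",cv2.vconcat([a,b]))
E
```

```text
eef_pos: [0.6317, 0.013, 0.2405]
force: [-1.7, 8.8, 7.8]
eef_pos: [0.6318, 0.0124, 0.2405]
force: [-3.9, 12.6, 8.9]
t 11.0 press xy -0.0038 0.1048 z 0.2405 width 0.136 F [-3.9 12.6  8.9]
shift tool(after turn) [0.0002 0.0012 0.    ] turn deg [ 0.13  0.07 -0.03]
```

View pics/w2.png

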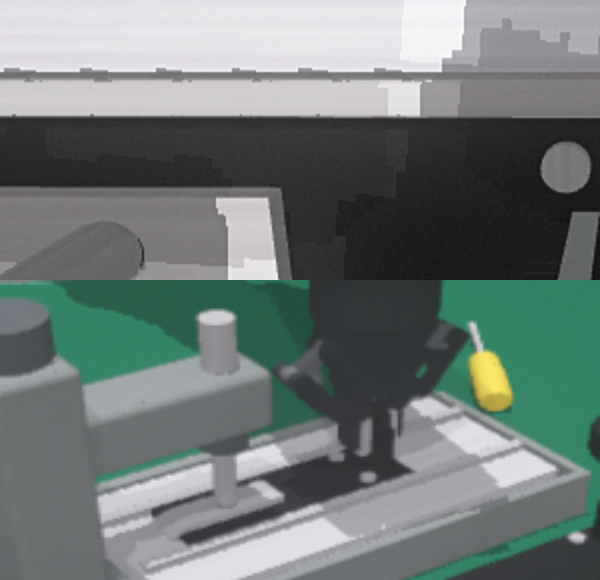

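The wrist strip shows the tip end at the dimple (about (135,250) in the crop). The scene strip shows the pin standing on the strap with the bracket flat. The sideways force dipped and then rose with a stall, as expected when the tip has dropped. I'll relieve the push and release.

```bash
python3 -m jog '[{"gripper":0,"dx":0,"dy":0.001,"dz":0,"rx":0,"ry":0,"rz":0}]'|grep -E 'pos|^force';python3 -m jog '[{"gripper":0,"dx":0,"dy":0.001,"dz":0,"rx":0,"ry":0,"rz":0}]'|grep -E 'pos|^force';python3 -m jog '[{"gripper":0,"dx":0,"dy":0.0005,"dz":0,"rx":0,"ry":0,"rz":0}]'|grep -E 'pos|^force'; python3 -c "
from h import go;go(-.004,.106,.2405)"
```

```text
eef_pos: [0.6317, 0.0126, 0.2405]
force: [-0.7, 3.0, 6.4]
eef_pos: [0.6317, 0.0128, 0.2405]
force: [0.6, -1.9, 5.2]
eef_pos: [0.6316, 0.0129, 0.2405]
force: [1.0, -2.0, 4.6]
t 11.475 press xy -0.0039 0.1053 z 0.2405 width 0.135 F [ 1.  -2.   4.6]
shift tool(after turn) [0.0001 0.0007 0.    ] turn deg [-0.01  0.1  -0.12]
```

```bash
python3 -m jog '[{"gripper":0.02,"dx":0,"dy":0,"dz":0,"rx":0,"ry":0,"rz":0},{"gripper":0.03,"dx":0,"dy":0,"dz":0,"rx":0,"ry":0,"rz":0},{"gripper":0.045,"dx":0,"dy":0,"dz":0,"rx":0,"ry":0,"rz":0},{"gripper":0.045,"dx":0,"dy":0,"dz":0,"rx":0,"ry":0,"rz":0},{"gripper":0.045,"dx":0,"dy":0,"dz":-0.03,"rx":0,"ry":0,"rz":0},{"gripper":0.045,"dx":0,"dy":0.01,"dz":-0.05,"rx":0,"ry":0,"rz":0},{"gripper":0.045,"dx":0.03,"dy":0.05,"dz":-0.03,"rx":0,"ry":0,"rz":0},{"gripper":0.045,"dx":0.05,"dy":0.03,"dz":-0.02,"rx":0,"ry":0,"rz":0}]'; python3 - <<'E'
from h import *
from station import manip
import cv2
a=cv2.imread("pics/scene0.png");c=manip.read_camera("scene");b=c["img"][:,:,::-1].copy()
cv2.imwrite("pics/scene3.png",b)
K,P=c["K"],c["pose"]
def pr(p):
    q=K@(P[:3,:3].T@(np.array(p)-P[:3,3]));return q[:2]/q[2]
p=np.r_[O,.2]
for l in(0,.0017,.0055):print(l,(pr(p+[0,0,l])-pr(p)).round(2))
f=lambda i:cv2.resize(i,None,fx=8,fy=8,interpolation=cv2.INTER_CUBIC)
t=f(a[209:229,298:320]);r=cv2.matchTemplate(f(b[199:239,288:330]),t,cv2.TM_CCOEFF_NORMED);_,m,_,l=cv2.minMaxLoc(r)
print("knob shift",(l[0]-80)/8,(l[1]-80)/8,m)
w=manip.read_camera("top")["img"][170:315,230:430,::-1]
cv2.imwrite("pics/crop3.png",cv2.hconcat([cv2.resize(w,(500,363)),cv2.resize(b[200:330,240:430],(300,205)).copy() if 0 else cv2.resize(b[200:345,250:370],(300,363))]))
E
```

```text
t: 12.48
eef_pos: [0.5418, 0.092, 0.3693]
ee_rot: [-0.202, 3.134, 0.001]
force: [-0.2, 1.1, 0.5]
width: 0.528
grasp_force: 0.0
0 [0. 0.]
0.0017 [-0.03 -0.86]
0.0055 [-0.11 -2.78]
knob shift 0.0 0.0 0.972709596157074
```

View pics/crop3.png

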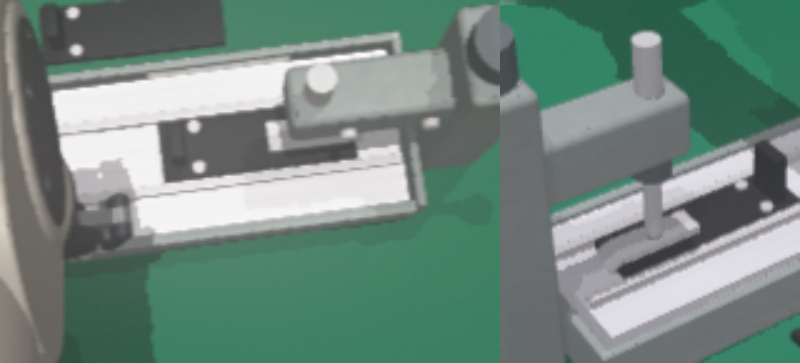

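The picture shows the table home, the bracket flat and the tip standing on the strap near (655,235). One enlarged look at the pin's foot before handing in.

```bash
python3 - <<'E'
import cv2
b=cv2.imread("pics/scene3.png")[255:315,285:345]
cv2.imwrite("pics/foot.png",cv2.resize(b,(600,600),interpolation=cv2.INTER_CUBIC))
from h import *
K,P=pickle.load(open("cal.pkl","rb"))["scene"]
def pr(x,y,z):
    q=K@(P[:3,:3].T@(np.r_[O+x*EX+y*EY,z]-P[:3,3]));return ((q[:2]/q[2]-[285,255]+.5)*10-.5).round(0)
for n,p in dict(collar=(-.002,0,.115),tipdrop=(-.002,0,.0547),striptop=(-.002,0,.059),front=(.005,0,.059)).items():print(n,pr(*p))
E
```

```text
collar [258. 135.]
tipdrop [268. 393.]
striptop [267. 376.]
front [287. 395.]
```

View pics/foot.png

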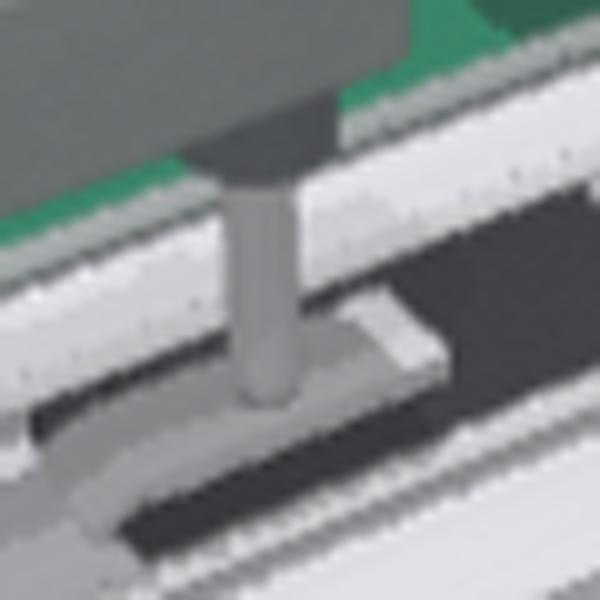

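The pin's foot at (268,405) meets the strap at nearly full width, with no rounded end showing, so it is seated in the dimple.

```bash
python3 -c "
from station import manip
print(manip.sign_off())"
```

```text
the job is handed in; nothing more can be done
None
```

The sliding table is pushed home in its detent and the bracket is slid under the press. The push force and the last camera pictures show the tip dropped into the dimple. The job is handed in; the sign-off call reported no verdict.

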